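Push a tube rack home into the corner locator

TASK

Push the loose blue tube rack along the table into the corner of the dark steel locator, so that its tall back sits flush against the long rail and its side flush against the short end stop. Only push it from outside with the fingers: do not pinch, lift or tip it, and do not reach over its ridge to drag it. Leave everything else on the table where it is.

Things in the scene. Friction and masses are not known exactly. Their poses are not given: they have to be found in the camera images.
- locator: Fixed L of two dark steel bars, 12 mm wide, 16 mm high. Origin: inside corner, at table level. Long rail: inner face at x = 0, from the corner 240 mm towards -y. Short end stop: inner face at y = 0, from the corner 100 mm towards -x. x points away from the robot across the rail, y along it to the stop. The rack starts at x < 0, y < 0, clear of both bars. Position and heading (about -0.35 to -0.05 rad) vary.
- rack: Loose light (50 g) blue rack, 98 (x) by 100 (y) mm base, 58 mm high. Origin: centre of underside. Upright rim 4.6 mm high; above it the front (-x, channels) slopes at 45 degrees, back and sides are steep, up to a ridge at x 9 to 33 mm, 87 mm long. Starts with its back (+x) to the rail and +y side to the stop, up to 15 degrees askew. Home: origin at x -49, y -50 mm of the locator, axes parallel.
- dropper_back: Dropper bottle, 20 mm diameter, 64 mm high, standing loose behind the long rail; a bystander. Origin: centre of its underside.
- dropper_side: Dropper bottle, 20 mm diameter, 64 mm high, standing loose 60 to 140 mm beyond the free end of the long rail (towards -y); a bystander. Origin: centre of its underside.
- tube: Sample tube with a narrow tip, 14 mm thick, 72 mm long, lying loose behind the long rail, roughly along it; a bystander. Origin: under its middle, on the table; its y axis is its length.
- marker: Highlighter, 24 x 126 x 16 mm, lying loose on the rack's -y side, nearer the robot than the side bottle, roughly at right angles to the rail; a bystander. Origin: under its middle, on the table; its y axis is its length.

How it is judged:
By the outcome, as a careful person would: the job done as asked, in the order asked, and still so for the second after the job is handed in, with the robot touching nothing.
It also fails if it takes over 50 s, if anything falls off the work surface, if the arm or the gripper's body presses on something with over 40 N, if the wrist force passes 120 N, or if a joint passes its speed limit or range.

ROBOT

A 6-joint arm with a two-finger parallel gripper is mounted at the origin on a cart in front of the work surface, level with it; the furniture and walls round the work are solid. World frame = base frame: x ahead of the robot, y to its left, z up, the work surface at z = 0. Lengths are in mm, angles in degrees, forces in N, time in s.
With the tool pointing down it reaches from about 350 to 975 mm from the base axis. Payload 17.4 kg.
Tool frame: the origin (TCP) lies between the finger pads; the fingertips stand 17 mm ahead of it and the grasp point (between the pads) lies 2 mm behind it (r.tips_ahead is the distance from the TCP to the fingertips, in mm); z points along the fingers, y is the line along which they close (so a half turn about z gives the same grasp; the last joint's range is limited). The gripper opens to 85 mm and grips with 20 to 120 N. Pads are 22 mm wide; open, the fingers measure 114 mm over their backs; the gripper's body (76 mm by 85 mm) begins 54 mm behind the grasp point. The pads swing forward as they close: fully open they stand 13 mm farther back than shut.
Start: joints at [62.636, 6.646, 82.598, -0, 90.757, -2.166], TCP at [287.395, 610.767, 248.303] pointing down, gripper open.
Joint ranges: [-162.19, 162.19], [-47.58, 125.68], [4.15, 143.07], [-65.23, 245.23], [0.69, 171.88], [-170.13, 170.13]. Speed limits (degrees/s): [108.29, 108.29, 127.2, 180, 180, 180].

INTERFACE

Orientations are given as [roll, pitch, yaw] about the fixed x, y, z axes, in that order (R = Rz(yaw) Ry(pitch) Rx(roll)).
In Python, from plant import r gives the robot as it stands.
- The arm moves only by the tool jog_arm, never from a script. Its argument "rows" is a list of rows, each an object of numbers: "tx", "ty", "tz": the shift along the tool's x, y, z in units of 40 mm (1.0 is 40 mm); "spin": the turn about the tool's z in units of 6 degrees (1.0 is 6 degrees). A call has 1 to 20 rows; each row shifts and turns the commanded pose from where the row before left it, along the tool's axes as they then stand; what a row does not reach is not made up. A row lasts 1/12 s, in which the tool goes at most 41.7 mm and 7.16 degrees, less where a joint would pass 70% of its speed; a pose out of reach is approached as far as the arm can. A call is refused whole if a number of a shift passes 1 or a number of a turn 1, either way. A call with a gripper value outside its range is refused whole. "grip" is the opening in per cent of the stroke, from 0 (shut) to 100 (fully open), set as the call begins (left out, the last holds). The fingers move at their own pace and stop on an object; "squeeze" is the grip in N (left out, the last holds). Time passes only in rows, so rows that do not move let the fingers close. It gives the time, the measured TCP pose, the force, the opening and the grip force at its end, in the units of the state.
- r.sense(): the state, without advancing time (a new reading comes with each control period).
- r.capture(name): name is "side" or "top" or "wrist"; returns the picture (400x640x3 uint8, red, green, blue); there is no depth.
- r.camera_info(name): a dict with "intrinsics" (3x3 intrinsics, pixels), "R" (3x3) and "t" (3): a world point X has camera coordinates R X + t. Camera axes: x right, y down, z forward; pixel columns grow to the right and rows downward; lengths in mm; the calibration is good to about 2 mm. A picture is of the moment at which its call begins: read the wrist's pose just before it. camera_info takes no time and is no camera call; for the wrist camera it gives the pose at the moment of the call.
- r.sign_off(): hands the job in; it is judged then, once.
The state is a dict: "clock": time; "joints": joint angles; "qd": joint speeds; "joint_torque": joint torques, N m; "tool_pos": TCP position; "tcp_rot": TCP orientation; "force": force on the tool from outside, world axes, zero at the start; "torque": the same for the moment, N m; "grip_width": finger opening in mm; "grasp_force": force on a finger pad.
Only numpy, scipy, OpenCV 4.12 (cv2) and the standard library are available. Lean on these libraries where they do the work, as an engineer would, in place of code of your own. Each camera call takes 0.05 s, during which the arm holds its last target. There are 200 camera calls.

## Working session

There is one attempt and no reset: what is moved stays moved. The work goes in short steps, Python scripts to look and compute and a tool call to move; the robot and the scene stay as the last step left them, time stands still between calls to the robot, and variables do not carry over. Pictures are saved under pics/ and viewed, at most 10 in all, crops included, and the job is handed in when it is done.

Besides the shell and the picture viewer there is one more tool, called after "Request:" as name(argument=value, ...), one argument or row to a line, values as JSON. jog_arm: Moves the arm, as the interface text tells. Its arguments: {"type":"object","properties":{"rows":{"type":"array","items":{"type":"object","properties":{"tx":{"type":"number"},"ty":{"type":"number"},"tz":{"type":"number"},"spin":{"type":"number"}}}},"grip":{"type":"number"},"squeeze":{"type":"number"}},"required":["rows"]}

```bash
mkdir -p pics; python3 - <<'E'
from plant import r
import cv2
for n in ("top","side"):
    im=r.capture(n); cv2.imwrite(f"pics/{n}0.png",im[:,:,::-1])
    c=r.camera_info(n); print(n,c)
s=r.sense();print(s["clock"],s["tool_pos"],s["tcp_rot"],s["force"],s["grip_width"])
E
```

```text
top {'intrinsics': array([[375.44969122,   0.        , 319.29265578],
       [  0.        , 375.44969122, 205.24135816],
       [  0.        ,   0.        ,   1.        ]]), 'R': array([[-0.01436243, -0.99985117, -0.00955828],
       [-0.99146354,  0.01547956, -0.12946211],
       [ 0.1295908 ,  0.00761729, -0.9915383 ]]), 't': array([-253.33097277,  528.20036931,  825.17026663])}
side {'intrinsics': array([[431.89289217,   0.        , 316.95594201],
       [  0.        , 431.89289217, 198.5137296 ],
       [  0.        ,   0.        ,   1.        ]]), 'R': array([[-0.81567926, -0.57825861,  0.0168618 ],
       [-0.2603387 ,  0.34088723, -0.90333807],
       [ 0.51661504, -0.74122391, -0.42859773]]), 't': array([263.00410646, 258.94921738, 402.38593401])}
0.1 [287.34124711 610.61809947 247.61973277] [-1.79938141e+02 -4.82472145e-03  1.54802652e+02] [0.33585238 0.27260254 0.01932427] 85.68758059776734
```

View pics/top0.png

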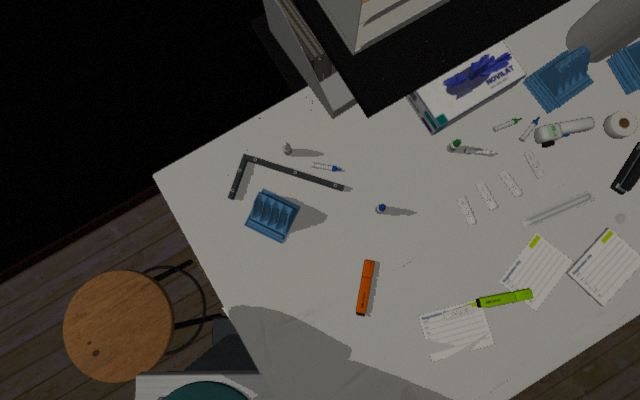

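View pics/side0.png

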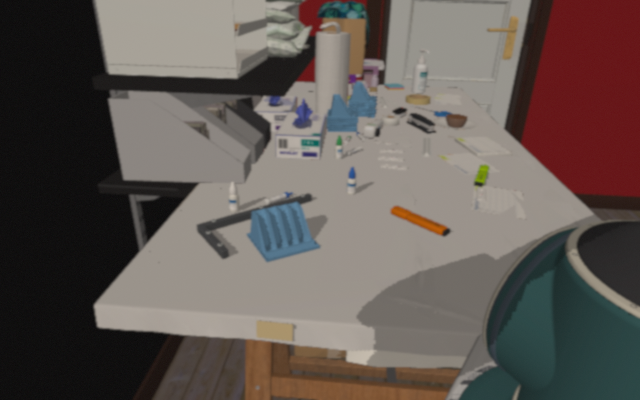

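Top view: the locator corner is at about (247,157), with the rail end at (343,188) and the stop end at (231,198). The loose rack is at about (272,215), the marker at (366,287), the side bottle at (381,209), and the back bottle and tube are behind the rail. The side view agrees.

```bash
cat > h.py <<'E'
from plant import r
import cv2, numpy as np
def ray(n,px,z,c=None):
    c=c or r.camera_info(n); K,R,t=c["intrinsics"],c["R"],c["t"]
    px=np.atleast_2d(np.array(px,float)); d=np.c_[px,np.ones(len(px))]@np.linalg.inv(K).T@R
    o=-R.T@t; z=np.broadcast_to(z,len(px))
    return (o+d*((z-o[2])/d[:,2])[:,None])[:,:2]
def proj(n,X,c=None):
    c=c or r.camera_info(n); p=(np.atleast_2d(X)@c["R"].T+c["t"])@c["intrinsics"].T
    return p[:,:2]/p[:,2:]
E
python3 - <<'E'
from h import *
im=r.capture("top"); hsv=cv2.cvtColor(im,cv2.COLOR_RGB2HSV)
def show(name,m,z,box):
    m=m.astype(np.uint8); k=np.zeros_like(m); x0,x1,y0,y1=box; k[y0:y1,x0:x1]=1; m=m*k
    cs,_=cv2.findContours(m,0,1)
    c=max(cs,key=cv2.contourArea); a=cv2.approxPolyDP(c,3,True)[:,0]
    print(name,cv2.contourArea(c)); 
    for p,w in zip(a,ray("top",a,z)): print(p,w.round(1))
    print(cv2.minAreaRect(ray("top",c[:,0],z).astype(np.float32)))
show("rack",(hsv[...,0]>90)&(hsv[...,0]<120)&(hsv[...,1]>90)&(hsv[...,2]>50),4,(235,310,170,255))
show("loc",hsv[...,2]<85,16,(222,352,145,205))
show("marker",(hsv[...,0]<15)&(hsv[...,1]>150),12,(345,390,250,325))
print(ray("top",[[287,149],[381,209],[327,167]],[60,60,7]))
c=cv2.resize(im[130:270,215:400],None,fx=4,fy=4,interpolation=2); cv2.imwrite("pics/topc.png",c[:,:,::-1])
print(r.camera_info("wrist"))
E
```

```text
rack 1669.0
[263 189] [ 569.2 -127.5]
[245 225] [484.  -85.6]
[282 242] [ 442.9 -172.6]
[299 207] [ 524.7 -213. ]
((506.6434020996094, -147.15765380859375), (103.5842056274414, 96.84239196777344), 63.67462921142578)
loc 805.0
[228 197] [549.4 -47.4]
[234 198] [546.8 -61.5]
[248 161] [635.1 -93.5]
[339 190] [ 561.9 -307.8]
[344 186] [ 571.2 -319.7]
[244 154] [652.3 -83.7]
((560.7872924804688, -183.5771942138672), (252.83920288085938, 113.0406723022461), 71.4181900024414)
marker 481.5
[370 260] [ 398.5 -375.7]
[365 260] [ 398.7 -364.2]
[356 307] [ 293.8 -340.7]
[360 313] [ 280.5 -349.4]
[366 307] [ 293.5 -363.3]
[373 268] [ 380.3 -381.9]
((339.671142578125, -361.7869873046875), (23.276836395263672, 120.8369369506836), 78.45018768310547)
[[ 650.13694054 -190.2920351 ]
 [ 510.33886484 -397.50901888]
 [ 619.53742968 -280.73882799]]
{'intrinsics': array([[305.05593596,   0.        , 317.3851962 ],
       [  0.        , 305.05593596, 203.2761872 ],
       [  0.        ,   0.        ,   1.        ]]), 'R': array([[ 0.42645054,  0.90450996, -0.00128951],
       [ 0.85938871, -0.40473168,  0.31247929],
       [ 0.28211873, -0.13436516, -0.9499237 ]]), 't': array([-674.76491375,  -39.98942661,  380.46669694])}
```

View pics/topc.png

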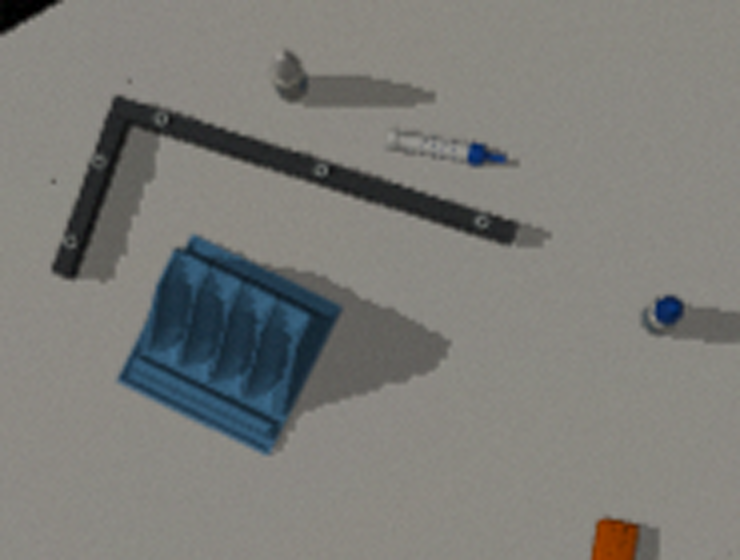

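The crop confirms the rack's corners: back-left (263,189), front-left (245,225), front-right (282,242). The locator heading is about -19°, and the rack is about 7.5° askew and needs roughly +55 mm in x' and +42 mm in y'. I'll bring the tool over the front side, aligned with the locator.

Request:
jog_arm(
  rows=[
    {"spin": -1.0},
    {"spin": -0.07},
    {"tx": -0.355, "ty": -0.662},
    {"tx": -0.355, "ty": -0.662},
    {"tx": -0.355, "ty": -0.662},
    {"tx": -0.355, "ty": -0.662},
    {"tx": -0.355, "ty": -0.662},
    {"tx": -0.355, "ty": -0.662},
    {"tx": -0.355, "ty": -0.662},
    {"tx": -0.355, "ty": -0.662},
    {"tx": -0.355, "ty": -0.662},
    {"tx": -0.355, "ty": -0.662},
    {"tx": -0.355, "ty": -0.662},
    {"tx": -0.355, "ty": -0.662},
    {"tx": -0.355, "ty": -0.662},
    {"tx": -0.355, "ty": -0.662},
  ],
  grip=45,
)

```text
validation failed for argument at $.ro...
```

Request:
jog_arm(
  rows=[
    {"tx": -0.355, "ty": -0.662},
    {"tx": -0.355, "ty": -0.662},
    {"tx": -0.355, "ty": -0.662},
    {"tx": -0.355, "ty": -0.662},
    {"tx": -0.355, "ty": -0.662},
    {"tx": -0.355, "ty": -0.662},
    {"tx": -0.355, "ty": -0.662},
    {"tx": -0.355, "ty": -0.662},
    {"tx": -0.355, "ty": -0.662},
    {"tx": -0.355, "ty": -0.662},
    {"tx": -0.355, "ty": -0.662},
    {},
    {},
    {},
  ],
)

```text
validation failed for argument at $.ro...
```

```bash
python3 - <<'E'
from h import *
s=r.sense();print(s["clock"],s["joints"],s["tool_pos"],s["tcp_rot"],s["grip_width"],r.tips_ahead)
c=r.camera_info("wrist");print(-c["R"].T@c["t"],c["R"][2])
im=r.capture("wrist"); cv2.imwrite("pics/w1.png",im[:,:,::-1]); np.savez("w1",im=im,**c)
E
```

```text
0.15 [ 6.26375706e+01  6.66701732e+00  8.26250448e+01 -4.66386787e-05
  9.07582785e+01 -2.16632490e+00] [287.31444343 610.65689945 247.76180169] [-1.79949694e+02 -1.85629893e-03  1.54803894e+02] 85.1652658578036 17.0
[214.78354375 645.26806693 373.04008054] [ 0.28211873 -0.13436516 -0.9499237 ]
```

View pics/w1.png

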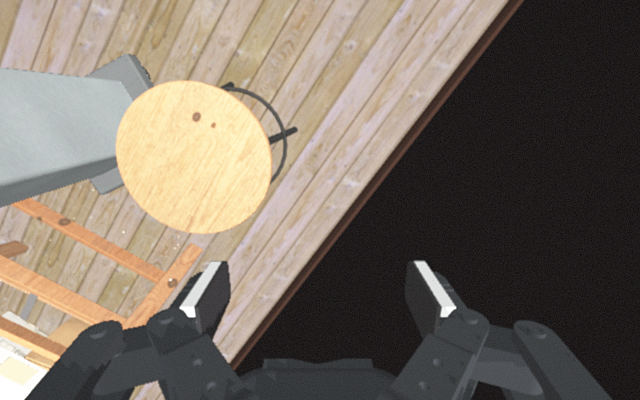

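The arm hasn't moved: the wrist view shows only the floor and stool, with the fingers at (205,290) and (435,290). The call was refused, so I'll retry with every field filled in.

Request:
jog_arm(
  rows=[
    {"tx": 0, "ty": 0, "tz": 0, "spin": -1},
    {"tx": 0, "ty": 0, "tz": 0, "spin": -0.07},
    {"tx": -0.36, "ty": -0.66, "tz": 0, "spin": 0},
    {"tx": -0.36, "ty": -0.66, "tz": 0, "spin": 0},
    {"tx": -0.36, "ty": -0.66, "tz": 0, "spin": 0},
    {"tx": -0.36, "ty": -0.66, "tz": 0, "spin": 0},
    {"tx": -0.36, "ty": -0.66, "tz": 0, "spin": 0},
    {"tx": -0.36, "ty": -0.66, "tz": 0, "spin": 0},
    {"tx": -0.36, "ty": -0.66, "tz": 0, "spin": 0},
    {"tx": -0.36, "ty": -0.66, "tz": 0, "spin": 0},
    {"tx": -0.36, "ty": -0.66, "tz": 0, "spin": 0},
    {"tx": -0.36, "ty": -0.66, "tz": 0, "spin": 0},
    {"tx": -0.36, "ty": -0.66, "tz": 0, "spin": 0},
    {"tx": -0.36, "ty": -0.66, "tz": 0, "spin": 0},
  ],
  grip=45,
)

```text
clock: 1.37
tool_pos: [348.8, 253.8, 248.3]
tcp_rot: [180.0, 0.0, 161.1]
force: [0.4, -0.6, 0.5]
grip_width: 38.3
grasp_force: 0.0
```

Request:
jog_arm(
  rows=[
    {"tx": -0.36, "ty": -0.66, "tz": 0, "spin": 0},
    {"tx": -0.36, "ty": -0.66, "tz": 0, "spin": 0},
    {"tx": -0.36, "ty": -0.66, "tz": 0, "spin": 0},
    {"tx": -0.36, "ty": -0.66, "tz": 0, "spin": 0},
    {"tx": -0.36, "ty": -0.66, "tz": 0, "spin": 0},
    {"tx": -0.36, "ty": -0.66, "tz": 0, "spin": 0},
    {"tx": -0.36, "ty": -0.66, "tz": 0, "spin": 0},
    {"tx": -0.36, "ty": -0.66, "tz": 0, "spin": 0},
    {"tx": -0.36, "ty": -0.66, "tz": 0, "spin": 0},
    {"tx": -0.36, "ty": -0.66, "tz": 0, "spin": 0},
    {"tx": -0.36, "ty": -0.66, "tz": 0, "spin": 0},
    {"tx": -0.36, "ty": -0.66, "tz": 0, "spin": 0},
    {"tx": 0, "ty": 0, "tz": 0, "spin": 0},
    {"tx": 0, "ty": 0, "tz": 0, "spin": 0},
    {"tx": 0, "ty": 0, "tz": 0, "spin": 0},
  ],
)

```text
clock: 2.62
tool_pos: [410.5, -100.1, 248.2]
tcp_rot: [180.0, -0.0, 161.1]
force: [-0.6, 0.9, -0.5]
grip_width: 38.4
grasp_force: 0.0
```

```bash
python3 - <<'E'
from h import *
s=r.sense();print(s["clock"],s["joints"],s["tool_pos"],s["tcp_rot"],s["grip_width"],r.tips_ahead)
c=r.camera_info("wrist");print(-c["R"].T@c["t"],c["R"][2])
im=r.capture("wrist"); cv2.imwrite("pics/w2.png",im[:,:,::-1]); np.savez("w2",im=im,**c)
E
```

```text
2.6167 [-1.71723460e+01 -2.62208590e+01  1.11407078e+02  1.17267294e-02
  9.48269766e+01 -8.82827717e+01] [ 410.51284411 -100.10984781  248.23692874] [ 1.79988715e+02 -1.35397760e-02  1.61111412e+02] 38.4423890590129 17.0
[334.62562603 -73.79478168 373.56733861] [ 0.29526089 -0.10151452 -0.95000832]
```

View pics/w2.png

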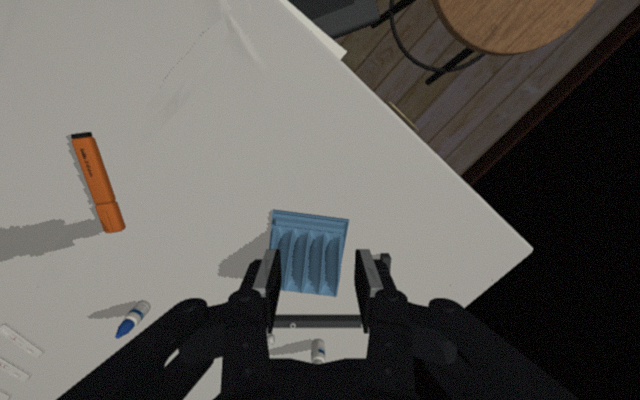

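The wrist view shows the rack front corners at (274,211) and (348,219), the rail at row 320, and the fingers over the rack's far half because of perspective. The arm is in front and aligned with the locator, so I'll descend there.

Request:
jog_arm(
  rows=[
    {"tx": 0, "ty": -0.26, "tz": 0.7, "spin": 0},
    {"tx": 0, "ty": 0, "tz": 0.7, "spin": 0},
    {"tx": 0, "ty": 0, "tz": 0.7, "spin": 0},
    {"tx": 0, "ty": 0, "tz": 0.7, "spin": 0},
    {"tx": 0, "ty": 0, "tz": 0.7, "spin": 0},
    {"tx": 0, "ty": 0, "tz": 0.7, "spin": 0},
    {"tx": 0, "ty": 0, "tz": 0.7, "spin": 0},
    {"tx": 0, "ty": 0, "tz": 0.7, "spin": 0},
    {"tx": 0, "ty": 0, "tz": 0, "spin": 0},
    {"tx": 0, "ty": 0, "tz": 0, "spin": 0},
    {"tx": 0, "ty": 0, "tz": 0, "spin": 0},
  ],
)

```text
clock: 3.58
tool_pos: [408.1, -109.9, 26.1]
tcp_rot: [180.0, 0.1, 161.3]
force: [-0.2, 0.2, 0.4]
grip_width: 38.2
grasp_force: 0.0
```

```bash
python3 - <<'E'
from h import *
im=r.capture("side"); s=r.sense(); print(s["tool_pos"],s["force"])
p=proj("side",np.r_[s["tool_pos"][:2],0])[0];print(p)
x,y=p.astype(int); c=im[y-90:y+50,x-90:x+110]; cv2.imwrite("pics/s2.png",cv2.resize(c,None,fx=4,fy=4,interpolation=2)[:,:,::-1])
E
```

```text
[ 408.325853   -110.12968801   26.40114054] [0.09981061 0.13841346 0.70157545]
[312.99388995 270.04660254]
```

View pics/s2.png

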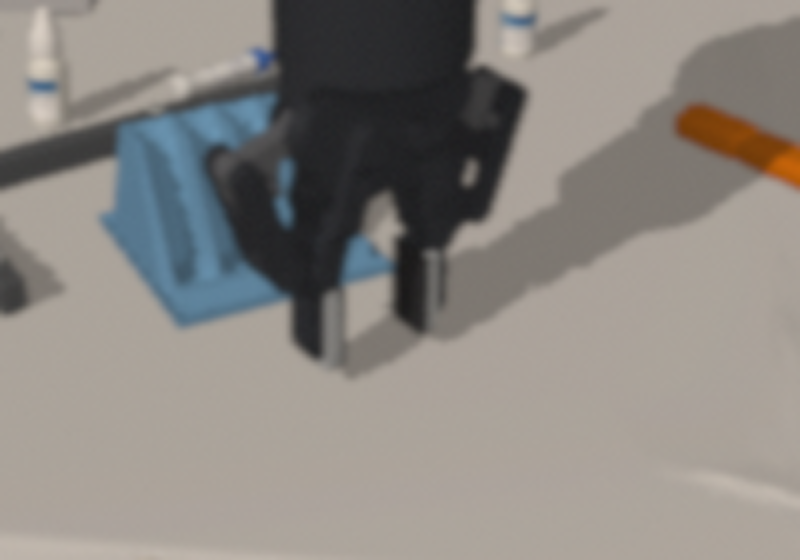

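The side view shows the fingertips just above the table at about (325,365) and (425,330) in the crop, clear in front of the rack. I'll lower in small steps.

Request:
jog_arm(
  rows=[
    {"tx": 0, "ty": 0, "tz": 0.05, "spin": 0},
    {"tx": 0, "ty": 0, "tz": 0.05, "spin": 0},
    {"tx": 0, "ty": 0, "tz": 0, "spin": 0},
    {"tx": 0, "ty": 0, "tz": 0, "spin": 0},
  ],
)

```text
clock: 3.97
tool_pos: [407.4, -110.3, 20.6]
tcp_rot: [-180.0, 0.0, 161.2]
force: [-0.3, -0.5, 0.1]
grip_width: 38.7
grasp_force: 0.0
```

Request:
jog_arm(
  rows=[
    {"tx": 0, "ty": 0, "tz": 0.025, "spin": 0},
    {"tx": 0, "ty": 0, "tz": 0, "spin": 0},
    {"tx": 0, "ty": 0, "tz": 0, "spin": 0},
  ],
)

```text
clock: 4.22
tool_pos: [407.3, -110.2, 19.3]
tcp_rot: [-180.0, -0.0, 161.2]
force: [-0.3, 0.1, 0.8]
grip_width: 38.6
grasp_force: 0.0
```

Request:
jog_arm(
  rows=[
    {"tx": 0, "ty": 0, "tz": 0.025, "spin": 0},
    {"tx": 0, "ty": 0, "tz": 0, "spin": 0},
    {"tx": 0, "ty": 0, "tz": 0, "spin": 0},
  ],
)

```text
clock: 4.47
tool_pos: [407.2, -110.2, 18.2]
tcp_rot: [-180.0, -0.0, 161.2]
force: [-0.5, -0.1, -0.4]
grip_width: 38.2
grasp_force: 0.0
```

Request:
jog_arm(
  rows=[
    {"tx": 0, "ty": 0, "tz": 0.025, "spin": 0},
    {"tx": 0, "ty": 0, "tz": 0, "spin": 0},
    {"tx": 0, "ty": 0, "tz": 0, "spin": 0},
  ],
)

```text
clock: 4.72
tool_pos: [407.2, -110.2, 17.2]
tcp_rot: [-180.0, -0.0, 161.2]
force: [0.8, -0.1, -0.5]
grip_width: 38.8
grasp_force: 0.0
```

Request:
jog_arm(
  rows=[
    {"tx": 0, "ty": 0, "tz": 0.025, "spin": 0},
    {"tx": 0, "ty": 0, "tz": 0.025, "spin": 0},
    {"tx": 0, "ty": 0, "tz": 0, "spin": 0},
    {"tx": 0, "ty": 0, "tz": 0, "spin": 0},
  ],
)

```text
clock: 5.05
tool_pos: [407.4, -110.2, 15.7]
tcp_rot: [-180.0, -0.0, 161.2]
force: [-4.0, 1.3, 7.0]
grip_width: 38.0
grasp_force: 4.0
```

Request:
jog_arm(
  rows=[
    {"tx": 0, "ty": 0, "tz": 0.025, "spin": 0},
    {"tx": 0, "ty": 0, "tz": 0, "spin": 0},
    {"tx": 0, "ty": 0, "tz": 0, "spin": 0},
  ],
)

```text
clock: 5.3
tool_pos: [407.5, -110.2, 15.7]
tcp_rot: [-180.0, -0.0, 161.2]
force: [-11.7, 4.0, 24.3]
grip_width: 38.5
grasp_force: 12.2
```

The tips touch the table at TCP z = 15.7. I'll raise 3 mm and push +x', which is -tx.

Request:
jog_arm(
  rows=[
    {"tx": 0, "ty": 0, "tz": -0.08, "spin": 0},
    {"tx": 0, "ty": 0, "tz": 0, "spin": 0},
    {"tx": -0.2, "ty": 0, "tz": 0, "spin": 0},
    {"tx": -0.2, "ty": 0, "tz": 0, "spin": 0},
    {"tx": -0.2, "ty": 0, "tz": 0, "spin": 0},
    {"tx": -0.2, "ty": 0, "tz": 0, "spin": 0},
    {"tx": -0.1, "ty": 0, "tz": 0, "spin": 0},
    {"tx": -0.1, "ty": 0, "tz": 0, "spin": 0},
    {"tx": -0.1, "ty": 0, "tz": 0, "spin": 0},
    {"tx": -0.1, "ty": 0, "tz": 0, "spin": 0},
    {"tx": -0.1, "ty": 0, "tz": 0, "spin": 0},
    {"tx": -0.1, "ty": 0, "tz": 0, "spin": 0},
    {"tx": -0.1, "ty": 0, "tz": 0, "spin": 0},
    {"tx": -0.1, "ty": 0, "tz": 0, "spin": 0},
    {"tx": -0.1, "ty": 0, "tz": 0, "spin": 0},
    {"tx": -0.1, "ty": 0, "tz": 0, "spin": 0},
    {"tx": 0, "ty": 0, "tz": 0, "spin": 0},
    {"tx": 0, "ty": 0, "tz": 0, "spin": 0},
  ],
)

```text
clock: 6.8
tool_pos: [475.6, -133.4, 17.4]
tcp_rot: [-180.0, -0.0, 161.2]
force: [-0.5, -0.1, 0.2]
grip_width: 38.7
grasp_force: 0.0
```

```bash
cat >> h.py <<'E'
def rack():
    im=r.capture("top"); hsv=cv2.cvtColor(im,cv2.COLOR_RGB2HSV)
    m=((hsv[...,0]>90)&(hsv[...,0]<120)&(hsv[...,1]>90)&(hsv[...,2]>50)).astype(np.uint8); m[:,:225]=0;m[:,320:]=0;m[:140]=0;m[260:]=0
    cs,_=cv2.findContours(m,0,1); c=max(cs,key=cv2.contourArea)
    a=cv2.approxPolyDP(c,3,True)[:,0]; h=np.radians(-18.7); u=np.array([[np.cos(h),np.sin(h)],[-np.sin(h),np.cos(h)]])
    L=lambda p:((p-[635,-93.5])@u.T).round(1)
    print("corners(loc)",L(ray("top",a,4)).tolist()); b=cv2.minAreaRect(ray("top",c[:,0],4).astype(np.float32)); print("rect",L(np.array(b[0])),b[1],b[2]-90)
    s=r.sense(); print(s["clock"],"tool loc",L(s["tool_pos"][:2]),s["tool_pos"][2],s["force"],s["joints"][5])
    return im
E
python3 - <<'E'
from h import *
im=rack(); cv2.imwrite("pics/t3.png",cv2.resize(im[130:270,215:400],None,fx=4,fy=4,interpolation=2)[:,:,::-1])
E
```

```text
corners(loc) [[-39.7, -34.1], [-57.2, -35.1], [-53.0, -119.2], [-99.7, -137.3], [-29.8, -136.5], [-27.7, -47.7]]
rect [-63.6 -85.8] (103.98213195800781, 70.67198181152344) -19.524673461914062
6.85 tool loc [-138.4  -88.9] 17.434921253424843 [-0.68806538  0.80149525 -0.92692207] -89.8527430031804
```

View pics/t3.png

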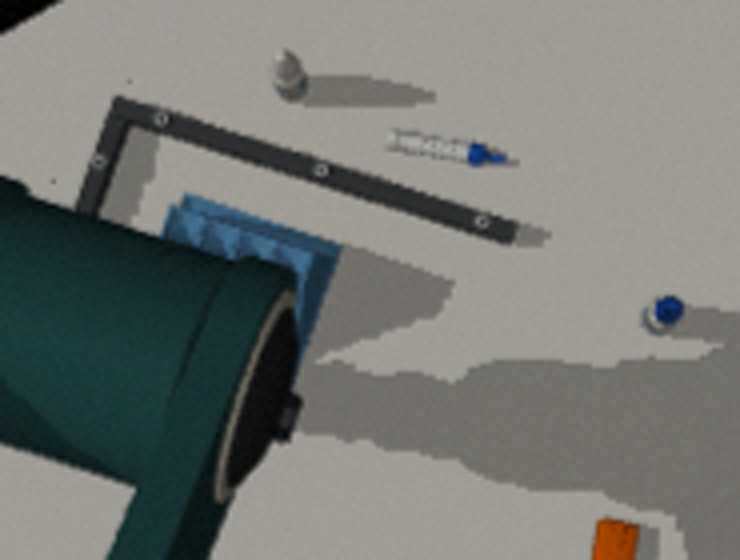

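The top crop shows the rack squared up, with its back edge parallel to the rail and about 28 mm short. I'll continue the push to contact.

Request:
jog_arm(
  rows=[
    {"tx": -0.1, "ty": 0, "tz": 0, "spin": 0},
    {"tx": -0.1, "ty": 0, "tz": 0, "spin": 0},
    {"tx": -0.1, "ty": 0, "tz": 0, "spin": 0},
    {"tx": -0.1, "ty": 0, "tz": 0, "spin": 0},
    {"tx": -0.1, "ty": 0, "tz": 0, "spin": 0},
    {"tx": -0.1, "ty": 0, "tz": 0, "spin": 0},
    {"tx": 0, "ty": 0, "tz": 0, "spin": 0},
    {"tx": 0, "ty": 0, "tz": 0, "spin": 0},
  ],
)

```text
clock: 7.52
tool_pos: [498.3, -141.1, 17.4]
tcp_rot: [-180.0, -0.0, 161.2]
force: [0.2, 0.4, -1.0]
grip_width: 38.9
grasp_force: 0.0
```

Request:
jog_arm(
  rows=[
    {"tx": -0.05, "ty": 0, "tz": 0, "spin": 0},
    {"tx": 0, "ty": 0, "tz": 0, "spin": 0},
    {"tx": 0, "ty": 0, "tz": 0, "spin": 0},
  ],
)

```text
clock: 7.77
tool_pos: [500.1, -141.7, 17.5]
tcp_rot: [-180.0, 0.0, 161.2]
force: [0.1, -0.4, -0.5]
grip_width: 38.6
grasp_force: 0.0
```

Request:
jog_arm(
  rows=[
    {"tx": -0.04, "ty": 0, "tz": 0, "spin": 0},
    {"tx": 0, "ty": 0, "tz": 0, "spin": 0},
    {"tx": 0, "ty": 0, "tz": 0, "spin": 0},
  ],
)

```text
clock: 8.02
tool_pos: [501.6, -142.3, 17.5]
tcp_rot: [-180.0, 0.0, 161.2]
force: [0.6, -0.3, -0.8]
grip_width: 38.5
grasp_force: 0.0
```

Request:
jog_arm(
  rows=[
    {"tx": -0.04, "ty": 0, "tz": 0, "spin": 0},
    {"tx": 0, "ty": 0, "tz": 0, "spin": 0},
    {"tx": 0, "ty": 0, "tz": 0, "spin": 0},
  ],
)

```text
clock: 8.27
tool_pos: [503.2, -142.8, 17.5]
tcp_rot: [180.0, 0.0, 161.2]
force: [0.5, 0.3, -0.2]
grip_width: 38.5
grasp_force: 0.0
```

Request:
jog_arm(
  rows=[
    {"tx": -0.03, "ty": 0, "tz": 0, "spin": 0},
    {"tx": 0, "ty": 0, "tz": 0, "spin": 0},
    {"tx": 0, "ty": 0, "tz": 0, "spin": 0},
  ],
)

```text
clock: 8.52
tool_pos: [504.3, -143.2, 17.5]
tcp_rot: [180.0, 0.0, 161.2]
force: [1.0, 0.1, 0.5]
grip_width: 38.3
grasp_force: 0.0
```

```bash
python3 -c "
from h import *
rack()"
```

```text
corners(loc) [[-50.9, -78.3], [-97.5, -74.2], [-96.9, -84.0], [-114.1, -84.9], [-119.9, -74.4], [-107.9, -65.3], [-118.9, -46.6], [-121.3, -62.4], [-114.5, -52.5], [-110.9, -63.8], [-128.8, -70.0], [-127.4, -82.0], [-136.9, -67.8], [-170.9, -77.1], [-175.9, -68.9], [-181.8, -80.9], [-186.2, -67.5], [-217.4, -68.6], [-213.2, -89.3], [-209.5, -78.2], [-203.0, -83.3], [-209.6, -93.0], [-199.4, -87.0], [-186.3, -97.3], [-174.6, -95.7], [-187.0, -87.6], [-179.7, -80.1], [-167.3, -95.7], [-157.0, -89.7], [-161.5, -98.6], [-151.8, -90.4], [-134.9, -97.0], [-146.0, -93.3], [-136.3, -77.5], [-121.6, -99.9], [-97.8, -96.8], [-90.9, -79.4], [-81.9, -83.9], [-94.1, -100.5], [-83.6, -102.0], [-78.2, -87.6], [-66.3, -101.1]]
rect [-134.2  -72.9] (53.845359802246094, 166.7359161376953) -21.154586791992188
8.5667 tool loc [-107.9  -89. ] 17.49433270982157 [0.69404999 0.67306932 0.26946064] -89.8606575373898
```

Mask caught the arm (teal). I'll look directly from the side.

```bash
python3 - <<'E'
from h import *
im=r.capture("side"); cv2.imwrite("pics/s4.png",cv2.resize(im[140:280,180:360],None,fx=4,fy=4,interpolation=2)[:,:,::-1])
E
```

```text
(no output)
```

View pics/s4.png

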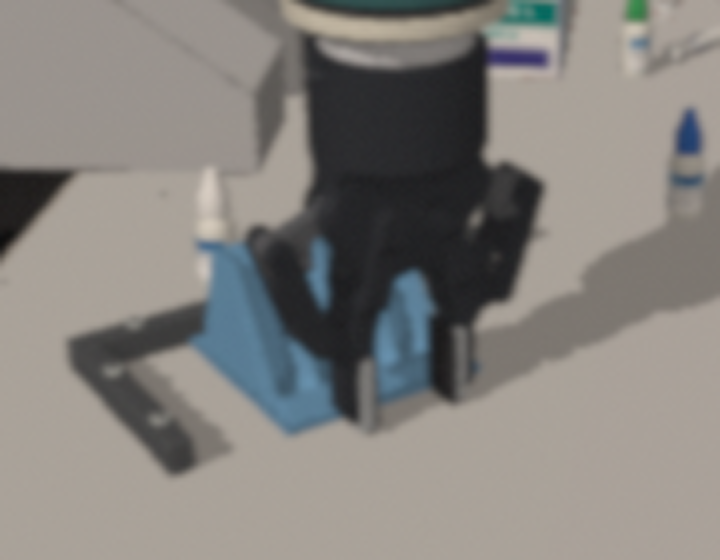

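The side crop shows the rack nearly at the rail (back-left foot at (195,340)), with the fingers on its front rim. There is no rail force yet, so I'll continue in small steps.

Request:
jog_arm(
  rows=[
    {"tx": -0.03, "ty": 0, "tz": 0, "spin": 0},
    {"tx": 0, "ty": 0, "tz": 0, "spin": 0},
    {"tx": 0, "ty": 0, "tz": 0, "spin": 0},
  ],
)

```text
clock: 8.87
tool_pos: [505.3, -143.5, 17.5]
tcp_rot: [180.0, -0.0, 161.2]
force: [-2.0, 1.2, 0.1]
grip_width: 38.5
grasp_force: 1.0
```

Request:
jog_arm(
  rows=[
    {"tx": -0.03, "ty": 0, "tz": 0, "spin": 0},
    {"tx": 0, "ty": 0, "tz": 0, "spin": 0},
    {"tx": 0, "ty": 0, "tz": 0, "spin": 0},
  ],
)

```text
clock: 9.12
tool_pos: [505.7, -143.6, 17.3]
tcp_rot: [180.0, -0.1, 161.2]
force: [-8.8, 5.1, 5.7]
grip_width: 38.5
grasp_force: 5.7
```

Rail contact at about 10 N. I'll back off, rise, go round to the -y side and spin 90°.

Request:
jog_arm(
  rows=[
    {"tx": 0.25, "ty": 0, "tz": 0, "spin": 0},
    {"tx": 0.75, "ty": 0, "tz": 0, "spin": 0},
    {"tx": 0, "ty": 0, "tz": -0.8, "spin": 0},
    {"tx": 0, "ty": 0, "tz": -0.8, "spin": 0},
    {"tx": 0, "ty": 0, "tz": -0.9, "spin": 0},
    {"tx": 0, "ty": -0.76, "tz": 0, "spin": 0},
    {"tx": 0, "ty": -0.76, "tz": 0, "spin": 0},
    {"tx": 0, "ty": -0.76, "tz": 0, "spin": 0},
    {"tx": -0.62, "ty": 0, "tz": 0, "spin": 0},
    {"tx": -0.62, "ty": 0, "tz": 0, "spin": 0},
    {"tx": -0.62, "ty": 0, "tz": 0, "spin": 0},
    {"tx": -0.62, "ty": 0, "tz": 0, "spin": 0},
    {"tx": 0, "ty": 0, "tz": 0, "spin": 0},
    {"tx": 0, "ty": 0, "tz": 0, "spin": 0},
  ],
)

```text
clock: 10.28
tool_pos: [533.4, -249.4, 117.0]
tcp_rot: [180.0, -0.0, 161.2]
force: [-0.2, 0.6, 0.5]
grip_width: 38.3
grasp_force: 0.0
```

Request:
jog_arm(
  rows=[
    {"tx": 0, "ty": 0, "tz": 0, "spin": 1},
    {"tx": 0, "ty": 0, "tz": 0, "spin": 1},
    {"tx": 0, "ty": 0, "tz": 0, "spin": 1},
    {"tx": 0, "ty": 0, "tz": 0, "spin": 1},
    {"tx": 0, "ty": 0, "tz": 0, "spin": 1},
    {"tx": 0, "ty": 0, "tz": 0, "spin": 1},
    {"tx": 0, "ty": 0, "tz": 0, "spin": 1},
    {"tx": 0, "ty": 0, "tz": 0, "spin": 1},
    {"tx": 0, "ty": 0, "tz": 0, "spin": 1},
    {"tx": 0, "ty": 0, "tz": 0, "spin": 1},
    {"tx": 0, "ty": 0, "tz": 0, "spin": 1},
    {"tx": 0, "ty": 0, "tz": 0, "spin": 1},
    {"tx": 0, "ty": 0, "tz": 0, "spin": 1},
    {"tx": 0, "ty": 0, "tz": 0, "spin": 1},
    {"tx": 0, "ty": 0, "tz": 0, "spin": 1},
    {"tx": 0, "ty": 0, "tz": 0, "spin": 0},
    {"tx": 0, "ty": 0, "tz": 0, "spin": 0},
  ],
)

```text
clock: 11.7
tool_pos: [532.6, -249.1, 117.7]
tcp_rot: [180.0, 0.0, 71.4]
force: [0.5, 0.6, -0.2]
grip_width: 38.3
grasp_force: 0.0
```

```bash
sed -i 's/(hsv\[...,0\]<120)&(hsv\[...,1\]>90)&(hsv\[...,2\]>50)).astype/(hsv[...,0]<120)\&(hsv[...,1]>90)\&(hsv[...,2]>75)).astype/' h.py; python3 - <<'E'
from h import *
im=rack(); cv2.imwrite("pics/t5.png",cv2.resize(im[130:270,215:400],None,fx=4,fy=4,interpolation=2)[:,:,::-1])
E
```

```text
corners(loc) [[-40.0, -57.0], [-94.2, -45.5], [-93.0, -135.0], [-59.2, -131.2], [-45.0, -88.9], [-57.9, -88.2], [-41.7, -67.6], [-52.3, -66.2]]
rect [-67.2 -90.5] (92.58818817138672, 55.07741165161133) -19.31005859375
11.75 tool loc [ -47.  -180.2] 117.66744969012619 [-0.64614103  0.67295251  0.40099477] -8.987781808350203
```

The rack's -y side is at about -135 and the finger's leading edge at about -169, so it is clear to descend.

Request:
jog_arm(
  rows=[
    {"tx": 0, "ty": 0, "tz": 0.7, "spin": 0},
    {"tx": 0, "ty": 0, "tz": 0.7, "spin": 0},
    {"tx": 0, "ty": 0, "tz": 0.7, "spin": 0},
    {"tx": 0, "ty": 0, "tz": 0.3, "spin": 0},
    {"tx": 0, "ty": 0, "tz": 0.05, "spin": 0},
    {"tx": 0, "ty": 0, "tz": 0, "spin": 0},
    {"tx": 0, "ty": 0, "tz": 0, "spin": 0},
  ],
)

```text
clock: 12.33
tool_pos: [533.9, -249.7, 21.2]
tcp_rot: [179.9, 0.0, 71.3]
force: [0.6, 0.1, 0.6]
grip_width: 39.0
grasp_force: 0.0
```

Request:
jog_arm(
  rows=[
    {"tx": 0, "ty": 0, "tz": 0.04, "spin": 0},
    {"tx": 0.2, "ty": 0, "tz": 0, "spin": 0},
    {"tx": 0.2, "ty": 0, "tz": 0, "spin": 0},
    {"tx": 0.2, "ty": 0, "tz": 0, "spin": 0},
    {"tx": 0.1, "ty": 0, "tz": 0, "spin": 0},
    {"tx": 0.1, "ty": 0, "tz": 0, "spin": 0},
    {"tx": 0.1, "ty": 0, "tz": 0, "spin": 0},
    {"tx": 0.1, "ty": 0, "tz": 0, "spin": 0},
    {"tx": 0.1, "ty": 0, "tz": 0, "spin": 0},
    {"tx": 0.1, "ty": 0, "tz": 0, "spin": 0},
    {"tx": 0.1, "ty": 0, "tz": 0, "spin": 0},
    {"tx": 0.1, "ty": 0, "tz": 0, "spin": 0},
    {"tx": 0.1, "ty": 0, "tz": 0, "spin": 0},
    {"tx": 0.1, "ty": 0, "tz": 0, "spin": 0},
    {"tx": 0, "ty": 0, "tz": 0, "spin": 0},
    {"tx": 0, "ty": 0, "tz": 0, "spin": 0},
  ],
)

```text
clock: 13.67
tool_pos: [553.8, -188.5, 17.8]
tcp_rot: [-180.0, -0.0, 71.2]
force: [0.6, -0.7, -0.5]
grip_width: 38.2
grasp_force: 0.0
```

```bash
python3 - <<'E'
from h import *
im=rack(); im2=r.capture("side")
a=cv2.resize(im[130:270,215:365],(600,560)); a=cv2.resize(im[140:240,220:350],(520,400),interpolation=2); b=cv2.resize(im2[170:270,190:260+60],(520,400),interpolation=2)
cv2.imwrite("pics/c6.png",cv2.resize(np.hstack([a[:,:400],b[:,:400]]),None,fx=1,fy=1)[:,:,::-1])
E
```

```text
corners(loc) [[-64.4, -4.8], [-93.8, -7.6], [-94.7, -83.2], [-83.5, -94.4], [-65.7, -48.2]]
rect [-79.6 -49.6] (89.84071350097656, 30.877811431884766) -19.307373046875
13.7167 tool loc [ -46.4 -116.2] 17.842041534136495 [-0.22407492  0.36899973 -0.45593484] -2.5459147146173566
```

View pics/c6.png

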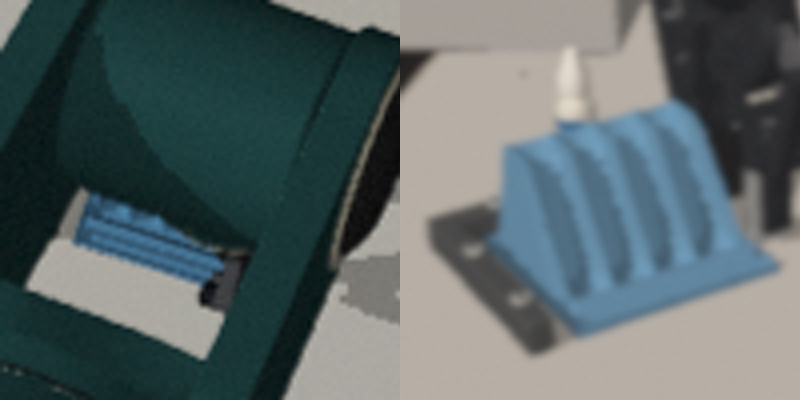

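The side view shows the rack a few mm short of the stop (front-left foot at (580,335) with a thin gap) and parallel to it. I'll step on to contact.

Request:
jog_arm(
  rows=[
    {"tx": 0.08, "ty": 0, "tz": 0, "spin": 0},
    {"tx": 0, "ty": 0, "tz": 0, "spin": 0},
    {"tx": 0.04, "ty": 0, "tz": 0, "spin": 0},
    {"tx": 0, "ty": 0, "tz": 0, "spin": 0},
    {"tx": 0, "ty": 0, "tz": 0, "spin": 0},
  ],
)

```text
clock: 14.18
tool_pos: [555.3, -184.2, 17.9]
tcp_rot: [-180.0, -0.0, 71.2]
force: [-0.1, -0.4, -0.2]
grip_width: 38.3
grasp_force: 0.0
```

Request:
jog_arm(
  rows=[
    {"tx": 0.03, "ty": 0, "tz": 0, "spin": 0},
    {"tx": 0, "ty": 0, "tz": 0, "spin": 0},
    {"tx": 0, "ty": 0, "tz": 0, "spin": 0},
  ],
)

```text
clock: 14.43
tool_pos: [555.8, -183.0, 17.9]
tcp_rot: [180.0, -0.0, 71.2]
force: [0.8, -0.7, -0.1]
grip_width: 38.0
grasp_force: 0.0
```

Request:
jog_arm(
  rows=[
    {"tx": 0.03, "ty": 0, "tz": 0, "spin": 0},
    {"tx": 0, "ty": 0, "tz": 0, "spin": 0},
    {"tx": 0, "ty": 0, "tz": 0, "spin": 0},
  ],
)

```text
clock: 14.68
tool_pos: [556.1, -181.9, 17.9]
tcp_rot: [-180.0, 0.0, 71.2]
force: [-0.3, 0.2, -0.0]
grip_width: 38.3
grasp_force: 0.0
```

Request:
jog_arm(
  rows=[
    {"tx": 0.03, "ty": 0, "tz": 0, "spin": 0},
    {"tx": 0, "ty": 0, "tz": 0, "spin": 0},
    {"tx": 0, "ty": 0, "tz": 0, "spin": 0},
  ],
)

```text
clock: 14.93
tool_pos: [556.5, -180.7, 17.9]
tcp_rot: [-180.0, -0.0, 71.2]
force: [0.7, -0.6, -0.5]
grip_width: 38.5
grasp_force: 0.0
```

Request:
jog_arm(
  rows=[
    {"tx": 0.03, "ty": 0, "tz": 0, "spin": 0},
    {"tx": 0, "ty": 0, "tz": 0, "spin": 0},
    {"tx": 0, "ty": 0, "tz": 0, "spin": 0},
  ],
)

```text
clock: 15.18
tool_pos: [556.9, -179.6, 17.9]
tcp_rot: [-180.0, 0.0, 71.2]
force: [-0.3, -0.8, -1.2]
grip_width: 37.9
grasp_force: 0.0
```

Request:
jog_arm(
  rows=[
    {"tx": 0.03, "ty": 0, "tz": 0, "spin": 0},
    {"tx": 0, "ty": 0, "tz": 0, "spin": 0},
    {"tx": 0, "ty": 0, "tz": 0, "spin": 0},
  ],
)

```text
clock: 15.43
tool_pos: [557.3, -178.4, 17.9]
tcp_rot: [-180.0, -0.0, 71.2]
force: [-0.4, 0.4, -0.9]
grip_width: 38.8
grasp_force: 0.0
```

Request:
jog_arm(
  rows=[
    {"tx": 0.03, "ty": 0, "tz": 0, "spin": 0},
    {"tx": 0, "ty": 0, "tz": 0, "spin": 0},
    {"tx": 0, "ty": 0, "tz": 0, "spin": 0},
  ],
)

```text
clock: 15.68
tool_pos: [557.5, -177.7, 17.9]
tcp_rot: [-180.0, 0.0, 71.2]
force: [-2.6, -4.1, 0.9]
grip_width: 38.5
grasp_force: 2.5
```

Request:
jog_arm(
  rows=[
    {"tx": 0.03, "ty": 0, "tz": 0, "spin": 0},
    {"tx": 0, "ty": 0, "tz": 0, "spin": 0},
    {"tx": 0, "ty": 0, "tz": 0, "spin": 0},
  ],
)

```text
clock: 15.93
tool_pos: [557.5, -177.4, 17.9]
tcp_rot: [-180.0, 0.1, 71.2]
force: [-6.9, -11.7, 0.7]
grip_width: 38.1
grasp_force: 6.9
```

Request:
jog_arm(
  rows=[
    {"tx": -0.1, "ty": 0, "tz": 0, "spin": 0},
    {"tx": -0.5, "ty": 0, "tz": 0, "spin": 0},
    {"tx": -0.8, "ty": 0, "tz": 0, "spin": 0},
    {"tx": 0, "ty": 0, "tz": -0.8, "spin": 0},
    {"tx": 0, "ty": 0, "tz": -0.8, "spin": 0},
    {"tx": 0, "ty": 0, "tz": -0.9, "spin": 0},
    {"tx": 0, "ty": -0.8, "tz": 0, "spin": 0},
    {"tx": 0, "ty": -0.8, "tz": 0, "spin": 0},
    {"tx": 0, "ty": -0.8, "tz": 0, "spin": 0},
    {"tx": 0, "ty": 0, "tz": 0, "spin": -1},
    {"tx": 0, "ty": 0, "tz": 0, "spin": -1},
    {"tx": 0, "ty": 0, "tz": 0, "spin": -1},
    {"tx": 0, "ty": 0, "tz": 0, "spin": -1},
    {"tx": 0, "ty": 0, "tz": 0, "spin": -1},
    {"tx": 0, "ty": 0, "tz": 0, "spin": -1},
    {"tx": 0, "ty": 0, "tz": 0, "spin": -1},
    {"tx": 0, "ty": 0, "tz": 0, "spin": -1},
    {"tx": 0, "ty": 0, "tz": 0, "spin": -1},
    {"tx": 0, "ty": 0, "tz": 0, "spin": -1},
    {"tx": 0, "ty": 0, "tz": 0, "spin": -1},
  ],
)

```text
clock: 17.6
tool_pos: [449.2, -198.2, 118.0]
tcp_rot: [180.0, 0.0, 137.5]
force: [-0.3, -0.3, 1.4]
grip_width: 38.2
grasp_force: 0.0
```

Request:
jog_arm(
  rows=[
    {"tx": 0, "ty": 0, "tz": 0, "spin": -1},
    {"tx": 0, "ty": 0, "tz": 0, "spin": -1},
    {"tx": 0, "ty": 0, "tz": 0, "spin": -1},
    {"tx": 0, "ty": 0, "tz": 0, "spin": -1},
    {"tx": 0, "ty": 0, "tz": 0, "spin": 0},
    {"tx": 0, "ty": 0, "tz": 0, "spin": 0},
    {"tx": 0, "ty": 0, "tz": 0, "spin": 0},
  ],
)

```text
clock: 18.18
tool_pos: [449.2, -198.3, 118.0]
tcp_rot: [180.0, 0.0, 161.0]
force: [-0.3, 0.2, 0.4]
grip_width: 38.3
grasp_force: 0.0
```

```bash
python3 -c "
from h import *
rack()"
```

```text
corners(loc) [[-11.5, 13.8], [-32.1, -34.0], [-24.7, -49.2], [-35.5, -55.4], [-22.5, -56.0], [-37.1, -66.1], [-25.0, -72.0], [-40.4, -79.8], [-8.3, -76.5], [-0.1, -93.9], [1.3, -2.1]]
rect [-11.1 -39.1] (104.59053802490234, 43.11595153808594) -28.917110443115234
18.2333 tool loc [-142.4 -158.9] 117.93656314950638 [-0.53944856 -0.17845079  0.24970779] -97.85742413267148
```

Request:
jog_arm(
  rows=[
    {"tx": 0, "ty": 0.68, "tz": 0, "spin": 0},
    {"tx": 0, "ty": 0.68, "tz": 0, "spin": 0},
    {"tx": 0, "ty": 0.68, "tz": 0, "spin": 0},
    {"tx": 0, "ty": 0.68, "tz": 0, "spin": 0},
    {"tx": 0, "ty": 0, "tz": 0.7, "spin": 0},
    {"tx": 0, "ty": 0, "tz": 0.7, "spin": 0},
    {"tx": 0, "ty": 0, "tz": 0.7, "spin": 0},
    {"tx": 0, "ty": 0, "tz": 0.3, "spin": 0},
    {"tx": 0, "ty": 0, "tz": 0.06, "spin": 0},
    {"tx": 0, "ty": 0, "tz": 0, "spin": 0},
    {"tx": 0, "ty": 0, "tz": 0, "spin": 0},
    {"tx": 0, "ty": 0, "tz": 0, "spin": 0},
  ],
)

```text
clock: 19.23
tool_pos: [485.1, -95.7, 21.2]
tcp_rot: [180.0, 0.1, 161.2]
force: [-0.6, -0.8, 0.1]
grip_width: 38.0
grasp_force: 0.0
```

Request:
jog_arm(
  rows=[
    {"tx": -0.15, "ty": 0, "tz": 0.03, "spin": 0},
    {"tx": -0.15, "ty": 0, "tz": 0, "spin": 0},
    {"tx": -0.15, "ty": 0, "tz": 0, "spin": 0},
    {"tx": -0.15, "ty": 0, "tz": 0, "spin": 0},
    {"tx": -0.1, "ty": 0, "tz": 0, "spin": 0},
    {"tx": 0, "ty": 0, "tz": 0, "spin": 0},
    {"tx": 0, "ty": 0, "tz": 0, "spin": 0},
    {"tx": 0, "ty": 0, "tz": 0, "spin": 0},
  ],
)

```text
clock: 19.9
tool_pos: [510.5, -104.3, 18.1]
tcp_rot: [-180.0, -0.0, 161.2]
force: [-0.5, -1.0, -0.2]
grip_width: 38.2
grasp_force: 0.0
```

```bash
python3 -c "
from h import *
rack()"|tail -1
```

```text
19.95 tool loc [-114.5  -50.2] 18.19078508132254 [ 0.09143943 -0.8231218  -0.07804943] -85.57612173222725
```

Contact is expected near -106.5, so about 7 mm more, slowly.

Request:
jog_arm(
  rows=[
    {"tx": -0.08, "ty": 0, "tz": 0, "spin": 0},
    {"tx": 0, "ty": 0, "tz": 0, "spin": 0},
    {"tx": -0.05, "ty": 0, "tz": 0, "spin": 0},
    {"tx": 0, "ty": 0, "tz": 0, "spin": 0},
    {"tx": -0.03, "ty": 0, "tz": 0, "spin": 0},
    {"tx": 0, "ty": 0, "tz": 0, "spin": 0},
    {"tx": 0, "ty": 0, "tz": 0, "spin": 0},
  ],
)

```text
clock: 20.53
tool_pos: [516.7, -106.5, 18.3]
tcp_rot: [-180.0, -0.0, 161.2]
force: [-0.2, 0.4, -0.1]
grip_width: 38.7
grasp_force: 0.0
```

Request:
jog_arm(
  rows=[
    {"tx": -0.03, "ty": 0, "tz": 0, "spin": 0},
    {"tx": 0, "ty": 0, "tz": 0, "spin": 0},
    {"tx": 0, "ty": 0, "tz": 0, "spin": 0},
  ],
)

```text
clock: 20.78
tool_pos: [517.9, -106.8, 18.3]
tcp_rot: [-180.0, -0.0, 161.2]
force: [1.0, 0.1, 0.0]
grip_width: 38.8
grasp_force: 0.0
```

Request:
jog_arm(
  rows=[
    {"tx": -0.03, "ty": 0, "tz": 0, "spin": 0},
    {"tx": 0, "ty": 0, "tz": 0, "spin": 0},
    {"tx": 0, "ty": 0, "tz": 0, "spin": 0},
  ],
)

```text
clock: 21.03
tool_pos: [518.7, -107.1, 18.2]
tcp_rot: [180.0, -0.1, 161.2]
force: [-4.4, 1.8, 2.0]
grip_width: 38.4
grasp_force: 2.6
```

Request:
jog_arm(
  rows=[
    {"tx": -0.03, "ty": 0, "tz": 0, "spin": 0},
    {"tx": 0, "ty": 0, "tz": 0, "spin": 0},
    {"tx": 0, "ty": 0, "tz": 0, "spin": 0},
  ],
)

```text
clock: 21.28
tool_pos: [519.0, -107.2, 18.1]
tcp_rot: [-180.0, -0.2, 161.2]
force: [-14.6, 4.1, 9.0]
grip_width: 38.7
grasp_force: 8.4
```

Seated against the rail. I'll retreat and verify.

Request:
jog_arm(
  rows=[
    {"tx": 0.05, "ty": 0, "tz": 0, "spin": 0},
    {"tx": 0.25, "ty": 0, "tz": 0, "spin": 0},
    {"tx": 0.8, "ty": 0, "tz": 0, "spin": 0},
    {"tx": 0, "ty": 0, "tz": -0.8, "spin": 0},
    {"tx": 0, "ty": 0, "tz": -0.8, "spin": 0},
    {"tx": 0, "ty": 0, "tz": -0.8, "spin": 0},
    {"tx": 0, "ty": 0, "tz": -0.8, "spin": 0},
    {"tx": 0, "ty": 0, "tz": -0.8, "spin": 0},
    {"tx": 0.5, "ty": 0.5, "tz": 0, "spin": 0},
    {"tx": 0.3, "ty": 0.7, "tz": 0, "spin": 0},
    {"tx": 0.2, "ty": 0.7, "tz": 0, "spin": 0},
    {"tx": 0.2, "ty": 0.7, "tz": 0, "spin": 0},
    {"tx": 0, "ty": 0.7, "tz": 0, "spin": 0},
    {"tx": 0, "ty": 0.7, "tz": 0, "spin": 0},
    {"tx": 0, "ty": 0.7, "tz": 0, "spin": 0},
    {"tx": 0, "ty": 0.7, "tz": 0, "spin": 0},
    {"tx": 0, "ty": 0.7, "tz": 0, "spin": 0},
    {"tx": 0, "ty": 0, "tz": 0, "spin": 0},
    {"tx": 0, "ty": 0, "tz": 0, "spin": 0},
  ],
)

```text
clock: 22.87
tool_pos: [511.2, 153.9, 177.9]
tcp_rot: [-180.0, -0.0, 161.3]
force: [0.1, -0.6, -0.0]
grip_width: 38.5
grasp_force: 0.0
```

```bash
python3 - <<'E'
from h import *
im=rack(); im2=r.capture("side")
a=cv2.resize(im[140:240,220:320],(400,400),interpolation=2); b=cv2.resize(im2[170:270,190:290],(400,400),interpolation=2)
cv2.imwrite("pics/c7.png",np.hstack([a,b])[:,:,::-1])
E
```

```text
corners(loc) [[-6.1, 13.2], [-34.1, -11.9], [-16.5, -10.8], [-32.1, -34.0], [-14.5, -33.0], [-28.6, -53.0], [-14.9, -55.9], [-18.9, -67.4], [-47.2, -82.1], [-60.1, -81.4], [-50.1, -73.0], [-67.4, -66.4], [-51.4, -53.3], [-68.7, -46.7], [-51.9, -35.8], [-68.4, -23.9], [-53.1, -8.4], [-74.9, 4.2], [-74.4, -21.0], [-87.7, 4.7], [-94.7, -90.7], [-77.4, -82.3], [-73.8, -93.6], [-28.9, -75.9], [-6.0, -75.7], [0.7, -88.6]]
rect [-46.5 -40.3] (105.82542419433594, 97.79955291748047) -17.87767791748047
22.9167 tool loc [-196.4  193.9] 178.02094412882613 [-0.07044371 -0.06137112 -0.19321331] -57.33601672885138
```

View pics/c7.png

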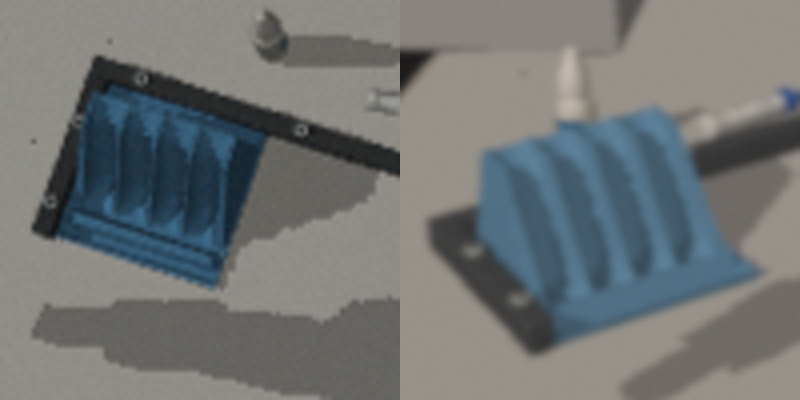

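Both views show the rack flat in the corner, with its back against the rail and its side against the stop and no visible gap. The back bottle and tube are where they were.

```bash
python3 -c "
from plant import r
print(r.sign_off())"
```

```text
the job is handed in; nothing more can be done
None
```

I pushed the rack into the locator corner and handed the job in at about 23 s; both final views show no visible gap at the rail or the stop, and the verdict was not reported back.

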